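Shut the vacuum cock and draw the glass test plate forward

ROBOT

A 7-joint arm with a two-finger parallel gripper is mounted at the origin on a cart in front of the work surface, level with it; the furniture and walls round the work are solid. World frame = base frame: x ahead of the robot, y to its left, z up, the work surface at z = 0. Lengths are in m, angles in rad, forces in N, time in s.
With the tool pointing down it reaches from about 0.425 to 0.875 m from the base axis. Payload 4.7 kg.
Tool frame: the origin (TCP) lies on the mounting face of the last link; the fingertips stand 182 mm ahead of it and the grasp point (between the pads) lies 164 mm ahead of it (ctrl.finger_overhang is the distance from the TCP to the fingertips, in m); z points along the fingers, y is the line along which they close (so a half turn about z gives the same grasp; the last joint's range is limited). The gripper opens to 87 mm and grips with 3 to 60 N. Pads are 19 mm wide; open, the fingers measure 117 mm over their backs; the gripper's body (75 mm by 190 mm) begins 51 mm behind the grasp point.
Start: joints at [1.325, 0.321, -0.07, 1.45, 0.023, 1.371, -0.057], TCP at [0.167, -0.628, 0.405] pointing down, gripper open.
Joint ranges: [-2.86, 2.86], [-0.3, 2.09], [-1.38, 1.24], [0.06, 2.45], [-1.56, 4.7], [0.09, 2.05], [-2.69, 2.69]. Speed limits (rad/s): [2.57, 2.57, 3.14, 3.14, 3.14, 3.14, 3.14].

INTERFACE

Orientations are given as a rotation vector (axis times angle).
In Python, from bench import ctrl gives the robot as it stands.
- The arm moves only by the shell command python3 -m jog 'ROWS' [FORCE]. ROWS is a JSON object of lists of equal length, an entry for each row: "translation": the shift along the tool's x, y, z as a fraction of full scale, a list of three; "yaw": the turn about the tool's z as a fraction of full scale; "jaw": the closure, from 0 (fully open) to 1 (shut). In form: {"translation": [[dx, dy, dz], ...], "yaw": [yaw, ...], "jaw": [jaw, ...]}. A call has 1 to 8 rows; each row is the pose to reach, as a shift and turn from the pose commanded when the call began, along the tool's axes at that moment, turning the shorter way round; what a row does not reach only later rows make up. Full scale, the value 1, is 0.2 m for a shift and 180 degrees for a turn. A row lasts 1/8 s, in which the tool goes at most 62.5 mm and 10.7 degrees, less where a joint would pass 70% of its speed; a pose out of reach is approached as far as the arm can. A call with a number of a shift or a turn outside -1 to 1 is refused whole. A call with a gripper value outside its range is refused whole. The fingers move at their own pace and stop on an object; FORCE is the grip in N (left out, the last holds). Time passes only in rows, so rows that repeat a pose let the fingers close. It gives the time, the measured TCP pose, the force, the opening and the grip force at its end, in the units of the state.
- ctrl.get_state(): the state, without advancing time (a new reading comes with each control period).
- ctrl.get_image(name): name is "side" or "top" or "wrist"; returns a dict with "pixels" (480x640x3 uint8, blue, green, red), "fx", "fy", "cx", "cy" (pixels), "R" (3x3) and "t" (3): a world point X has camera coordinates R X + t; the wrist camera has in their place "mount" (4x4, takes a point from camera to tool coordinates, whose origin is the TCP and whose axes are the flange's). Camera axes: x right, y down, z forward; pixel columns grow to the right and rows downward; lengths in m; the calibration is good to about 2 mm. A picture is of the moment at which its call begins: read the wrist's pose just before it. There is no depth.
- ctrl.close_job(): hands the job in; it is judged then, once.
Trained networks look in a picture, given as the dict that the camera call returned (one of the last four; its "shot" number tells which), for a name from the list of things; names that differ only in an ending like _2 or _b are one class to them, and where a whole thing is asked for, a point or a joint stands for the part that bears it (a point fixed in the world has none). Each returns a list of dicts, best first, with "p" (0 to 1); they miss things now and then, are a little off and sometimes report something else, mostly with a low value. They report only what shows in the picture. A call takes as long as a camera call. They do not tell look-alikes from the thing itself.
- ctrl.silhouettes(label, picture): "region" (480x640 bool, what is visible of it) and "at" ([column, row] in pixels, amid what is visible of it).
The state is a dict: "time": time; "joint_positions": joint angles; "qd": joint speeds; "joint_torque": joint torques, N m; "position": TCP position; "tool_rot": TCP orientation; "ft_force": force on the tool from outside, world axes, zero at the start; "torque": the same for the moment, N m; "grip_width": opening from 0.0 (shut) to 1.0 (fully open); "grip_force": force on a finger pad.
Only numpy, scipy, OpenCV 4.12 (cv2) and the standard library are available. Lean on these libraries where they do the work, as an engineer would, in place of code of your own. Each camera call takes 0.05 s, during which the arm holds its last target. There are 200 camera calls.

TASK

The green glass test plate has to come forward on the vacuum hold-down bed. First shut the vacuum: turn the blue lever clockwise (seen from above) from along the pipe to across it, until it is fully home against its hard stop. Then, with the vacuum still shut, press gently on top of the glass and draw it towards the robot until its front edge touches the low red lip; leave it lying flat there and leave the tape roll, the bottle and the jar alone.

Things in the scene. Friction and masses are not known exactly. Their poses are not given: they have to be found in the camera images.
- bed: Vacuum hold-down bed, fixed to the bench: aluminium base 204 (x) x 130 (y) x 14 mm. Origin under its middle, on the bench; x to its rear (about away from the robot), y to the side with pipe and cock, z up. On top a pocket 176 (x) x 94 (y) mm, floor 14 mm above the bench; dark rails at both sides (18 mm wide) and rear (14 mm) rise to 23 mm above the bench, the red front lip (14 mm) to 18 mm.
- pocket_front (a point): Middle of the foot of the red lip's inner face, on the pocket floor, 14 mm above the bench, at bed x = -88 mm, y = 0. The glass plate's front edge has to come here. The rear rail's inner face is at bed x = +88 mm.
- cock_axis (a point): Point on the vertical axis of the brass ball cock at lever height, 72 mm above the bench, at (20, 135) mm in the bed's frame; same axes as the bed. The steel pipe (17 mm thick, its top 39 mm above the bench) runs through the cock along bed x, from a brass cap at x = -98 mm to x = +85 mm, where it turns to the bed.
- lever_end (a point): Middle of the blue lever 12 mm short of its outer end, 100 mm from the cock axis, 70.5 mm above the bench. The lever is level: blue sleeve 18 mm wide, from 64 to 77 mm above the bench, 46 to 112 mm from the axis; between axis and sleeve bare steel 16 mm wide, 5 mm thick. The pipe lies below it.
- cock (a joint): Lever angle, rad. 0 = open: lever along the pipe, pointing to bed -x. Grows clockwise seen from above, towards bed +y, away from the glass. Starts at 0 to 0.35. Friction about 0.35 N m; it stays where it is left. The shut end is a hard stop that is adjustable, setting unknown: lever roughly across the pipe, anywhere from 1.37 to 1.77 rad; find it by running the lever up to it.
- stop_plunger (a joint): Red spring plunger (7 mm thick) of a position switch in the yellow stop block, on the collar under the lever, 40 mm from the cock axis. Value in m: 0 = not touched, 0.003 = pressed in fully, the lever's tang then hard on the block. Needs about 1 N; lever friction keeps it pressed after release. Tells only how far it is pressed, not where the stop is.
- glass_plate: Loose green glass test plate, 100 (x) x 90 (y) x 5 mm, 0.09 to 0.18 kg, four flat colour patches at its front. Origin mid-underside, axes as the bed's. Starts at the pocket's rear, 2 mm play each side, top 19 mm above the bench, 4 mm below the rail tops: no grip on its edges. Touches the lip when its origin is at bed x = -38 mm. Slides easily (friction 0.25); press 5 to 15 N, over 45 N breaks it.
- tape_roll: Bystander: roll of silver-white tape, 55 mm across, 50 mm high, standing on the bench. Origin at the middle of its underside.
- blue_bottle: Bystander: white ink bottle with a blue cap, 58 mm across, 140 mm high. Origin at the middle of its underside.
- jar: Bystander: white jar with a white lid, 69 mm across, 74 mm high. Origin at the middle of its underside.
There are look-alikes about, which are no part of the job. Several things have the shape of the glass_plate; the one meant has the colours described above.

How it is judged:
By the outcome, as a careful person would: the job done as asked, in the order asked, and still so for the second after the job is handed in, with the robot touching nothing.
It also fails if it takes over 69 s, if anything falls off the work surface, if the arm or the gripper's body presses on something with over 40 N, if the wrist force passes 120 N, or if a joint passes its speed limit or range.

## Working session

There is one attempt and no reset: what is moved stays moved. The work goes in short steps, Python scripts to look and compute and a shell command to move; the robot and the scene stay as the last step left them, time stands still between calls to the robot, and variables do not carry over. Pictures are saved under pics/ and viewed, at most 10 in all, crops included, and the job is handed in when it is done.

```bash
mkdir -p pics; ls
python3 - <<'E'
from bench import ctrl
import cv2
s=ctrl.get_state();print(s['time'],s['position'],s['tool_rot'],s['grip_width'],ctrl.finger_overhang)
for n in('top','side'):
    p=ctrl.get_image(n);cv2.imwrite(f'pics/{n}0.png',p['pixels'])
    print(n,p['fx'],p['cx'],p['cy'],p['R'],p['t'])
    for l in('bed','cock','lever_end','stop_plunger','glass_plate','tape_roll','blue_bottle','jar'):
        print(l,[(round(d['p'],2),[round(v) for v in d['at']],int(d['region'].sum())) for d in ctrl.silhouettes(l,p)])
E
```

```text
pics
0.0 [ 0.16689153 -0.62798861  0.40362841] [-3.11318955e+00 -4.06733770e-01  5.47012542e-04] 1.0000961490784739 0.1822
top 452.52613418451665 313.1880739170108 241.58229247069033 [[-0.01681465 -0.99960507 -0.02251611]
 [-0.98691461  0.02020457 -0.15997292]
 [ 0.16036467  0.01953159 -0.98686458]] [0.05935387 0.51402365 0.99879656]
bed [(0.94, [376, 254], 4665)]
cock [(0.57, [328, 261], 503)]
lever_end [(0.74, [326, 260], 438)]
stop_plunger [(0.39, [469, 249], 1016)]
glass_plate [(0.95, [260, 237], 1569), (0.58, [382, 229], 1576), (0.53, [326, 260], 501)]
tape_roll [(0.68, [269, 296], 426)]
blue_bottle [(0.89, [458, 216], 867)]
jar [(0.61, [468, 246], 958), (0.39, [458, 216], 871)]
side 575.6305706860436 321.7086635269699 243.20425245846647 [[ 1.48573567e-01  9.88901074e-01 -7.48722208e-04]
 [ 8.75028092e-01 -1.31817820e-01 -4.65778811e-01]
 [-4.60707862e-01  6.85472666e-02 -8.84900864e-01]] [-0.10005009 -0.42826695  1.38720658]
bed [(0.92, [266, 240], 5518)]
cock [(0.98, [312, 214], 601), (0.24, [268, 242], 5303)]
lever_end [(0.57, [314, 218], 555)]
stop_plunger []
glass_plate [(0.84, [252, 270], 2200), (0.67, [400, 251], 1996)]
tape_roll [(0.64, [161, 249], 562), (0.57, [368, 188], 795)]
blue_bottle [(0.77, [172, 293], 686)]
jar [(0.67, [158, 247], 559)]
```

View pics/top0.png

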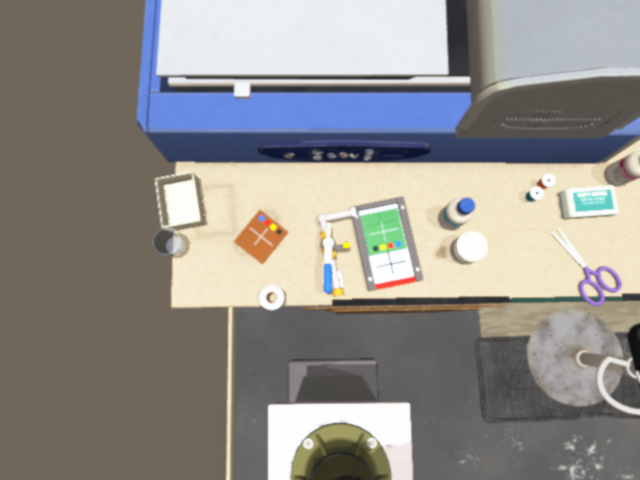

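View pics/side0.png

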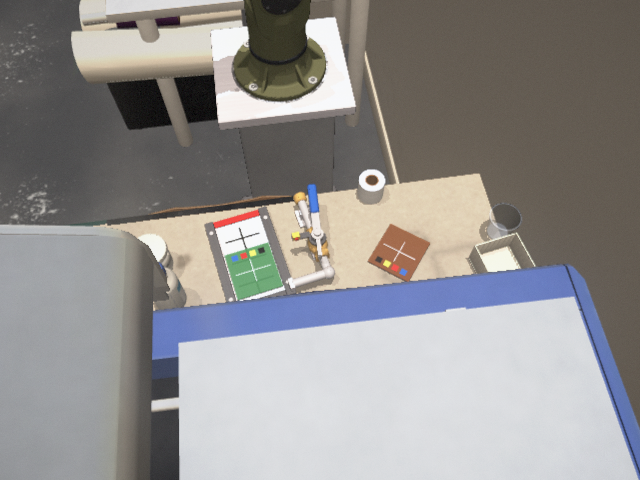

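Top picture: the bed is at (387,245) with its red lip at (395,282). The green plate lies on it at (382,229), with its colour patches on the robot side. The cock is at (328,243) and its blue lever ends at about (328,288). Possible mix-ups: the brown-red plate at (262,237) top and (400,251) side has the same shape but isn't green. The white jar is at (469,247), the bottle at (459,212) and the tape roll at (271,297). I choose the green plate at (382,229).

```bash
cat > h.py <<'E'
import numpy as np, cv2
from bench import ctrl
from scipy.optimize import minimize
from scipy.spatial.transform import Rotation as Ro
def proj(p,X):
    c=np.asarray(X)@np.array(p['R']).T+np.array(p['t']);return np.c_[p['fx']*c[:,0]/c[:,2]+p['cx'],p['fy']*c[:,1]/c[:,2]+p['cy']]
def ray(p,uv,z):
    R=np.array(p['R']);C=-R.T@np.array(p['t']);d=R.T@np.array([(uv[0]-p['cx'])/p['fx'],(uv[1]-p['cy'])/p['fy'],1]);return C+d*(z-C[2])/d[2]
def wrist():
    s=ctrl.get_state();p=ctrl.get_image('wrist');T=np.eye(4);T[:3,:3]=Ro.from_rotvec(s['tool_rot']).as_matrix();T[:3,3]=s['position']
    M=np.linalg.inv(T@np.array(p['mount']));p['R']=M[:3,:3];p['t']=M[:3,3];return p
def b2w(b,X):
    X=np.atleast_2d(X).astype(float);c,s=np.cos(b[2]),np.sin(b[2])
    return np.c_[b[0]+c*X[:,0]-s*X[:,1],b[1]+s*X[:,0]+c*X[:,1],X[:,2]]
def red(p):
    h=cv2.cvtColor(p['pixels'],cv2.COLOR_BGR2HSV);return (((h[...,0]<6)|(h[...,0]>174))&(h[...,1]>190)&(h[...,2]>120))
def blue(p):
    h=cv2.cvtColor(p['pixels'],cv2.COLOR_BGR2HSV);return ((h[...,0]>100)&(h[...,0]<125)&(h[...,1]>150)&(h[...,2]>90))
def hullmask(p,X,sh=4):
    m=np.zeros((480,640),np.uint8);q=cv2.convexHull((proj(p,X)).astype(np.float32));cv2.fillConvexPoly(m,np.round(q*16).astype(np.int32),1,shift=4);return m>0
box=lambda x0,x1,y0,y1,z0,z1:np.array([[x,y,z] for x in(x0,x1) for y in(y0,y1) for z in(z0,z1)])
E
python3 - <<'E'
from h import *
ps=[ctrl.get_image(n) for n in('top','side')];B=box(-.102,.102,-.065,.065,0,.021);obs=[]
for p in ps:
    r=ctrl.silhouettes('bed',p)[0]['region'].astype(np.uint8)
    c=max(cv2.findContours(r,0,2)[0],key=cv2.contourArea);print(cv2.boundingRect(c),red(p).sum())
    r=cv2.morphologyEx(r,cv2.MORPH_OPEN,np.ones((9,9)));m=np.zeros_like(r);cv2.drawContours(m,[cv2.convexHull(cv2.findNonZero(r))],-1,1,-1);obs.append(m>0)
c0=ray(ps[0],(387,245),.02);print(c0)
def iou(b,k):
    m=hullmask(ps[k],b2w(b,B));return -(m&obs[k]).sum()/(m|obs[k]).sum()
for ks in([0],[1],[0,1]):
    best=min((minimize(lambda b:sum(iou(b,k) for k in ks),[c0[0],c0[1],y],method='Nelder-Mead',options=dict(initial_simplex=[[c0[0]+a,c0[1]+bb,y+g] for a,bb,g in((0,0,0),(.02,0,0),(0,.02,0),(0,0,.1))])) for y in(-.1,.05,.2)),key=lambda r:r.fun)
    print(ks,best.x,best.fun)
b=best.x
for l in('lever_end',):
  for p in ps:
    L=blue(p)&cv2.dilate(hullmask(p,b2w(b,box(-.11,.02,.11,.25,.06,.08))).astype(np.uint8),np.ones((5,5))).astype(bool)
    q=np.argwhere(L)[:,::-1];uv=q.mean(0);w=ray(p,uv,.0725);a=b2w(b,[.02,.135,.072])[0];d=w-a
    print(len(q),uv,w,'axis',a,'r',np.hypot(*d[:2]),'ang',(np.pi+b[2])-np.arctan2(d[1],d[0])%(2*np.pi))
for n,P in dict(tape_roll=((271,297),.05),bottle=((466,206),.14),jar=((471,246),.074)).items(): print(n,ray(ps[0],*P))
print('lip',b2w(b,[-.088,0,.014]),'glass',b2w(b,[.038,0,.019]))
E
```

```text
(318, 197, 106, 99) 116
(205, 185, 130, 117) 0
[ 0.50699834 -0.12223716  0.02      ]
[0] [ 0.5116538  -0.11078112  0.16916808] -0.615497254423429
[1] [ 0.50144654 -0.08017761 -1.44102011] -0.6644427001569859
[0, 1] [ 0.49709058 -0.06812822  0.35223347] -1.1882984805736196
102 [327.10784314 282.49019608] [0.4183833  0.02009622 0.0725    ] axis [0.46928834 0.06548329 0.072     ] r 0.06820050847335529 ang -0.37592280550231205
156 [312.86538462 194.67307692] [0.42220422 0.02024186 0.0725    ] axis [0.46928834 0.06548329 0.072     ] r 0.06529702410735495 ang -0.41320877957569646
tape_roll [0.38980431 0.14634123 0.05      ]
bottle [ 0.56795723 -0.27303687  0.14      ]
jar [ 0.49283948 -0.29909049  0.074     ]
lip [[ 0.41449338 -0.09848778  0.014     ]] glass [[ 0.53275755 -0.05501841  0.019     ]]
```

```bash
cat >> h.py <<'E'
def plan(target,yaw=None,s=None):
    "world target TCP xyz, tool-x heading yaw (world) -> translation fractions, yaw fraction"
    s=s or ctrl.get_state();R=Ro.from_rotvec(s['tool_rot']).as_matrix();t=R.T@(np.array(target)-s['position'])/.2
    h=np.arctan2(R[1,0],R[0,0]);return np.round(t,3),(0 if yaw is None else round(-((yaw-h+np.pi)%(2*np.pi)-np.pi)/np.pi,4)),'heading %.3f'%h
E
python3 - <<'E'
from h import *
p=wrist();print(np.round(p['mount'],3),p['fx'])
print(plan([.36,-.48,.40],.14),plan([.47,-.30,.40],.14),plan([.46,-.06,.42],.14))
t=ctrl.get_image('top')
c=[ray(t,u,z)[:2] for u,z in(((356,206),.023),((404,198),.023),((423,279),.02),((369,290),.02))];print(np.round(c,4))
E
```

```text
[[-0.001 -0.961 -0.278  0.077]
 [ 1.    -0.001 -0.    -0.001]
 [ 0.    -0.278  0.961  0.02 ]
 [ 0.     0.     0.     1.   ]] 364.3003812188107
(array([ 1.123, -0.468,  0.024]), np.float64(0.0381), 'heading 0.260') (array([ 1.886, -1.197,  0.024]), np.float64(0.0381), 'heading 0.260') (array([ 2.146, -2.369, -0.076]), np.float64(0.0381), 'heading 0.260')
[[ 0.6014 -0.0527]
 [ 0.6183 -0.1668]
 [ 0.426  -0.2015]
 [ 0.403  -0.0764]]
```

```bash
python3 -m jog '{"translation":[[0.25,-0.15,0],[0.5,-0.3,0],[0.75,-0.45,0],[1,-0.6,0],[1,-0.6,0]],"yaw":[0.01,0.02,0.03,0.035,0.035],"jaw":[1,1,1,1,1]}' 20
python3 -m jog '{"translation":[[0.25,-0.25,0],[0.5,-0.5,0],[0.75,-0.75,0],[0.95,-0.95,0],[0.95,-0.95,0]],"yaw":[0,0,0,0,0],"jaw":[1,1,1,1,1]}'
python3 - <<'E'
from h import *
print(plan([.46,-.06,.42],.15))
E
```

```text
time: 1.82
position: [0.3342, -0.4564, 0.4053]
tool_rot: [-3.131, -0.251, -0.004]
ft_force: [0.2, -0.4, 0.0]
grip_width: 0.522
grip_force: 0.0
time: 2.45
position: [0.491, -0.2408, 0.4051]
tool_rot: [-3.131, -0.245, -0.002]
ft_force: [0.1, -0.6, 0.5]
grip_width: 0.018
grip_force: 0.0
(array([-0.012, -0.917, -0.074]), np.float64(0.002), 'heading 0.156')
```

```bash
python3 -m jog '{"translation":[[0,-0.25,-0.02],[0,-0.5,-0.05],[0,-0.75,-0.07],[0,-0.92,-0.07],[0,-0.92,-0.07]],"yaw":[0,0,0,0,0],"jaw":[1,1,1,1,1]}'
python3 - <<'E'
from h import *
p=wrist();cv2.imwrite('pics/w1.png',p['pixels']);np.savez('w1.npz',R=p['R'],t=p['t'],k=[p['fx'],p['fy'],p['cx'],p['cy']])
for l in('bed','cock','lever_end','stop_plunger','glass_plate','tape_roll'):
    print(l,[(round(d['p'],2),[round(v) for v in d['at']],int(d['region'].sum())) for d in ctrl.silhouettes(l,p)])
b=[.512,-.124,.15]
for n,X in dict(c1=[.102,.065,.023],c2=[.102,-.065,.023],c3=[-.102,-.065,.018],c4=[-.102,.065,.018],lipL=[-.088,.047,.018],lipR=[-.088,-.047,.018],ax=[.02,.135,.072]).items(): print(n,proj(p,b2w(b,X)).round())
E
```

```text
time: 3.08
position: [0.4612, -0.0611, 0.4193]
tool_rot: [3.131, 0.24, 0.001]
ft_force: [-0.6, -1.1, -0.1]
grip_width: 0.006
grip_force: 0.0
bed [(0.6, [341, 200], 25056)]
cock [(0.84, [232, 198], 3039)]
lever_end [(0.82, [233, 198], 3145)]
stop_plunger [(0.19, [236, 200], 3103)]
glass_plate [(0.92, [381, 143], 9141), (0.62, [97, 102], 9524)]
tape_roll [(0.65, [118, 253], 3440)]
c1 [[324.  67.]]
c2 [[462.  67.]]
c3 [[440. 269.]]
c4 [[323. 269.]]
lipL [[339. 257.]]
lipR [[425. 257.]]
ax [[245. 158.]]
```

View pics/w1.png

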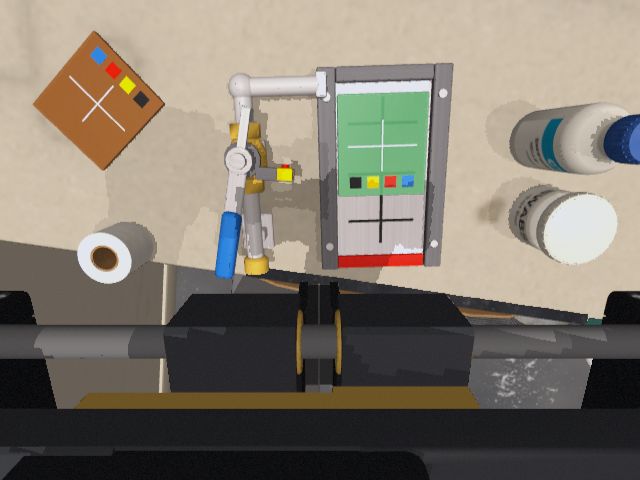

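Wrist picture: bed corners are at (317,68), (453,63), (439,266) and (321,270), the lip's inner edge runs (337,256)-(425,253), the cock axis is at (240,159) and the blue sleeve tip is at (225,277). The glass is green with its patches at the front, (355–408,182), so the choice holds. The look-alike is the brown plate at (98,102).

Run:
```python
from h import *
from scipy.optimize import least_squares
p=wrist()
X=[[.102,.065,.023],[.102,-.065,.023],[-.102,-.065,.018],[-.102,.065,.018],[-.088,.047,.018],[-.088,-.047,.018],[.02,.135,.077]]
U=np.array([[317,68],[453,63],[438,266],[321,270],[337,256],[425,253],[240,159]])
f=least_squares(lambda b:(proj(p,b2w(b,X))-U).ravel(),[.512,-.124,.15],loss='soft_l1');b=f.x;print(b,f.fun.reshape(-1,2).round(1).tolist())
np.save('b.npy',b)
B=blue(p)
B[:,:200]=0;B[:,280:]=0;L=B
q=np.argwhere(L)[:,::-1]
def lev(a): 
    P=box(.046,.112,-.009,.009,.064,.077);c,s=np.cos(np.pi-a),np.sin(np.pi-a)
    return b2w(b,np.c_[.02+c*P[:,0]-s*P[:,1],.135+s*P[:,0]+c*P[:,1],P[:,2]])
A=np.arange(-.1,.5,.01);I=[(lambda m:(m&L).sum()/(m|L).sum())(hullmask(p,lev(a))) for a in A];k=int(np.argmax(I));print(len(q),'lever',A[k],I[k])
a0=A[k];print('axis',b2w(b,[.02,.135,0])[0])
np.save('a0.npy',a0)
print('glass front patches/cross', ray(p,(381,145),.019))
```

```text
[ 0.5127011  -0.12194896  0.1704857 ] [[-0.3, -1.6], [2.2, -0.2], [0.7, 0.1], [0.3, -1.3], [0.4, 0.3], [-1.9, 1.4], [-2.3, 1.7]]
1248 lever 0.23999999999999985 0.7554479418886199
axis [0.50950691 0.0144871  0.        ]
glass front patches/cross [ 0.54094415 -0.11489219  0.019     ]
```

```bash
cat >> h.py <<'E'
def fin(a,r=.07,d=.024,z=.235):
    b=np.load('b.npy');A=b2w(b,[.02,.135,0])[0];th=np.pi+b[2]-a
    u=np.array([np.cos(th),np.sin(th)]);n=np.array([np.sin(th),-np.cos(th)]);q=A[:2]+r*u-d*n;return [*q,z],b[2]-a
E
python3 - <<'E'
from h import *
q,y=fin(.24,d=.038);print(q,y,plan(q,y),ctrl.get_state()['joint_positions'].round(2) )
E
```

```text
[np.float64(0.4370365508794575), np.float64(-0.018559041659411628), 0.235] -0.06951430360413294 (array([-0.087, -0.241,  0.918]), np.float64(0.0693), 'heading 0.148') [ 0.66 -0.07 -0.55  1.85 -0.04  1.35 -1.3 ]
```

```bash
python3 -m jog '{"translation":[[-0.09,-0.24,0],[-0.09,-0.24,0.2],[-0.09,-0.24,0.45],[-0.09,-0.24,0.7],[-0.09,-0.24,0.85],[-0.09,-0.24,0.92],[-0.09,-0.24,0.92]],"yaw":[0.035,0.07,0.07,0.07,0.07,0.07,0.07],"jaw":[1,1,1,1,1,1,1]}'
python3 - <<'E'
from h import *
p=wrist();cv2.imwrite('pics/w2.png',p['pixels'])
print(ctrl.get_state()['joint_positions'].round(2))
for a in np.arange(.24,1.9,.18): print(round(a,2),[plan(*fin(a,d=.024))[i].tolist() for i in(0,1)])
E
```

```text
time: 4.35
position: [0.4365, -0.0181, 0.2344]
tool_rot: [-3.139, 0.11, 0.002]
ft_force: [0.9, 0.4, 0.2]
grip_width: 0.006
grip_force: 0.0
[ 0.62  0.07 -0.65  2.13  0.05  0.96 -1.7 ]
0.24 [[0.0, -0.067, 0.002], -0.0002]
0.42 [[-0.016, -0.132, 0.002], 0.0571]
0.6 [[-0.02, -0.198, 0.002], 0.1144]
0.78 [[-0.012, -0.264, 0.002], 0.1716]
0.96 [[0.008, -0.328, 0.002], 0.2289]
1.14 [[0.039, -0.387, 0.002], 0.2862]
1.32 [[0.079, -0.44, 0.002], 0.3435]
1.5 [[0.129, -0.484, 0.002], 0.4008]
1.68 [[0.185, -0.519, 0.002], 0.4581]
1.86 [[0.247, -0.543, 0.002], 0.5154]
```

View pics/w2.png

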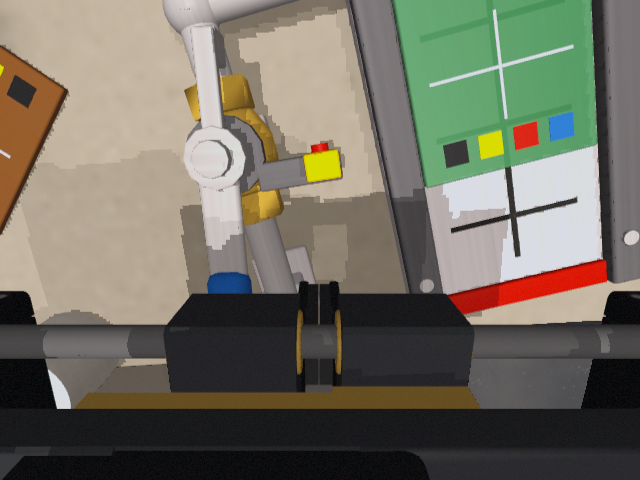

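The closed fingers stand beside the sleeve on its bed side. The lever runs down the image at column 215–230, with its sleeve starting at (230,285). The yellow block and red plunger are at (322,160). Joint 7 has little range left that way, so I'll push at constant heading.

Run:
```python
from h import *
for a in np.arange(.24,1.9,.12):
    f=a-.24;d=.009+.015*abs(np.cos(f))+.0095*np.sin(f)
    print(round(a,2),plan(fin(a,.073,d)[0])[0].tolist())
```

```text
0.24 [-0.015, -0.067, 0.002]
0.36 [-0.027, -0.107, 0.002]
0.48 [-0.035, -0.149, 0.002]
0.6 [-0.038, -0.192, 0.002]
0.72 [-0.035, -0.238, 0.002]
0.84 [-0.027, -0.283, 0.002]
0.96 [-0.012, -0.328, 0.002]
1.08 [0.009, -0.372, 0.002]
1.2 [0.037, -0.414, 0.002]
1.32 [0.07, -0.452, 0.002]
1.44 [0.109, -0.485, 0.002]
1.56 [0.153, -0.514, 0.002]
1.68 [0.201, -0.536, 0.002]
1.8 [0.253, -0.552, 0.002]
```

```bash
python3 -m jog '{"translation":[[-0.015,-0.067,0],[-0.027,-0.107,0],[-0.035,-0.149,0],[-0.038,-0.192,0],[-0.035,-0.238,0],[-0.027,-0.283,0],[-0.012,-0.328,0],[-0.012,-0.328,0]],"yaw":[0,0,0,0,0,0,0,0],"jaw":[1,1,1,1,1,1,1,1]}'
python3 - <<'E'
from h import *
for n in('wrist',):
    p=wrist();cv2.imwrite('pics/w3.png',p['pixels'])
for a in np.arange(.96,1.9,.06):
    f=a-.24;d=.009+.015*abs(np.cos(f))+.0095*np.sin(f)
    print(round(a,2),plan(fin(a,.073,d)[0])[0].tolist())
E
```

```text
time: 5.4
position: [0.4387, 0.0477, 0.2353]
tool_rot: [3.138, -0.109, 0.001]
ft_force: [-0.4, -2.5, 0.2]
grip_width: 0.002
grip_force: 1.2
0.96 [0.003, 0.0, 0.001]
1.02 [0.013, -0.022, 0.001]
1.08 [0.024, -0.044, 0.001]
1.14 [0.037, -0.065, 0.001]
1.2 [0.052, -0.085, 0.001]
1.26 [0.068, -0.105, 0.001]
1.32 [0.085, -0.123, 0.001]
1.38 [0.104, -0.141, 0.001]
1.44 [0.124, -0.157, 0.001]
1.5 [0.146, -0.172, 0.001]
1.56 [0.168, -0.185, 0.001]
1.62 [0.192, -0.197, 0.001]
1.68 [0.217, -0.207, 0.001]
1.74 [0.242, -0.216, 0.001]
1.8 [0.268, -0.223, 0.001]
1.86 [0.287, -0.228, 0.001]
```

View pics/w3.png

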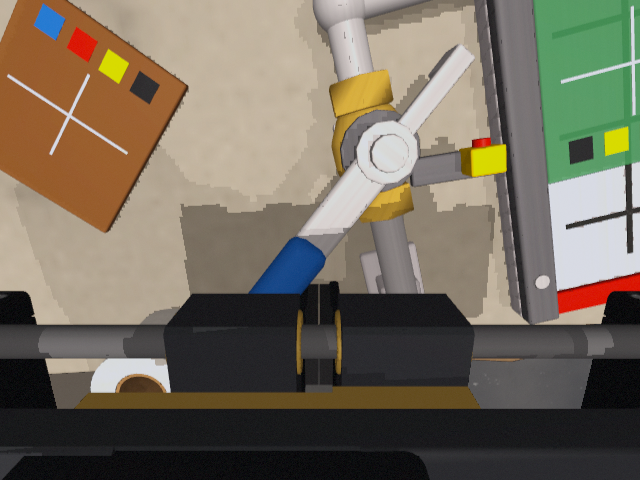

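The lever has swung to about 0.9 rad, axis at (387,150). Its tang at (460,55) is heading for the plunger at (482,143). I'll carry on.

```bash
python3 -m jog '{"translation":[[0.013,-0.022,0],[0.024,-0.044,0],[0.037,-0.065,0],[0.052,-0.085,0],[0.068,-0.105,0],[0.085,-0.123,0],[0.085,-0.123,0]],"yaw":[0,0,0,0,0,0,0],"jaw":[1,1,1,1,1,1,1]}'
python3 - <<'E'
from h import *
for a in np.arange(1.32,1.9,.03):
    f=a-.24;d=.009+.015*abs(np.cos(f))+.0095*np.sin(f)
    print(round(a,2),plan(fin(a,.073,d)[0])[0].tolist())
E
```

```text
time: 6.32
position: [0.4567, 0.0707, 0.2343]
tool_rot: [3.139, -0.11, -0.004]
ft_force: [-1.5, -4.4, -0.1]
grip_width: 0.006
grip_force: 1.9
1.32 [0.003, -0.002, -0.004]
1.35 [0.012, -0.011, -0.004]
1.38 [0.022, -0.02, -0.004]
1.41 [0.032, -0.028, -0.004]
1.44 [0.042, -0.036, -0.004]
1.47 [0.053, -0.044, -0.004]
1.5 [0.064, -0.051, -0.004]
1.53 [0.075, -0.058, -0.004]
1.56 [0.086, -0.064, -0.004]
1.59 [0.098, -0.07, -0.004]
1.62 [0.11, -0.076, -0.004]
1.65 [0.122, -0.082, -0.004]
1.68 [0.134, -0.087, -0.004]
1.71 [0.147, -0.091, -0.004]
1.74 [0.16, -0.095, -0.004]
1.77 [0.173, -0.099, -0.004]
1.8 [0.186, -0.102, -0.004]
1.83 [0.196, -0.105, -0.004]
1.86 [0.205, -0.107, -0.004]
1.89 [0.214, -0.11, -0.004]
```

Run:
```python
from h import *
p=wrist();cv2.imwrite('pics/w4.png',p['pixels'][:300])
```

```text
(no output)
```

View pics/w4.png

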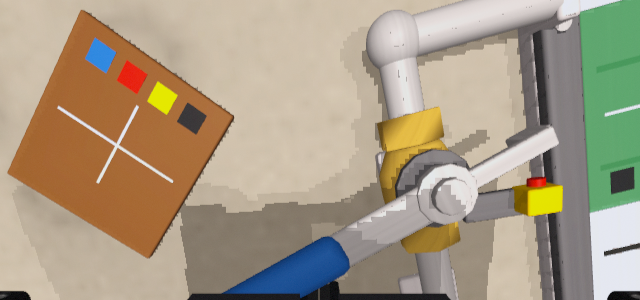

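The lever is at about 1.3 rad as planned. Its tang end at (550,135) is still short of the red plunger at (537,182). Next I'll take smaller steps with force checks.

```bash
python3 -m jog '{"translation":[[0.012,-0.011,0],[0.022,-0.02,0],[0.032,-0.028,0],[0.042,-0.036,0],[0.042,-0.036,0]],"yaw":[0,0,0,0,0],"jaw":[1,1,1,1,1]}'
python3 -m jog '{"translation":[[0.011,-0.008,0],[0.022,-0.015,0],[0.033,-0.022,0],[0.033,-0.022,0]],"yaw":[0,0,0,0],"jaw":[1,1,1,1]}'
```

```text
time: 7.0
position: [0.4656, 0.0774, 0.2343]
tool_rot: [3.139, -0.11, -0.003]
ft_force: [-3.2, -4.1, -0.2]
grip_width: 0.006
grip_force: 1.9
time: 7.5
position: [0.4725, 0.0815, 0.2343]
tool_rot: [3.139, -0.11, -0.003]
ft_force: [-3.8, -4.6, -0.5]
grip_width: 0.006
grip_force: 1.9
```

```bash
python3 -m jog '{"translation":[[0.012,-0.006,0],[0.024,-0.012,0],[0.024,-0.012,0]],"yaw":[0,0,0],"jaw":[1,1,1]}'
python3 - <<'E'
from h import *
p=wrist();cv2.imwrite('pics/w5.png',cv2.resize(p['pixels'][100:300,300:],None,fx=2,fy=2))
E
```

```text
time: 7.88
position: [0.4775, 0.0836, 0.2343]
tool_rot: [3.139, -0.11, -0.003]
ft_force: [-3.0, -4.2, -0.4]
grip_width: 0.008
grip_force: 1.9
```

View pics/w5.png

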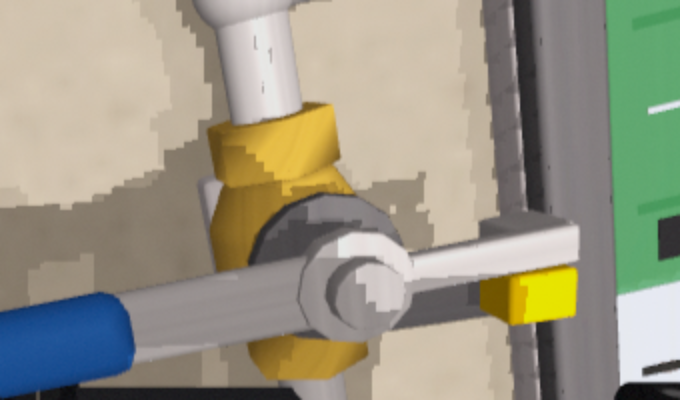

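The tang now covers the plunger, right by the yellow block at (540,290) in the crop. I'll use fine steps until the force rises.

```bash
for i in 1; do python3 -m jog '{"translation":[[0.008,-0.003,0],[0.008,-0.003,0]],"yaw":[0,0],"jaw":[1,1]}'
python3 -m jog '{"translation":[[0.008,-0.003,0],[0.008,-0.003,0]],"yaw":[0,0],"jaw":[1,1]}'
python3 -m jog '{"translation":[[0.008,-0.002,0],[0.008,-0.002,0]],"yaw":[0,0],"jaw":[1,1]}'; done
```

```text
time: 8.18
position: [0.4791, 0.0841, 0.2344]
tool_rot: [3.139, -0.11, -0.003]
ft_force: [-3.6, -2.8, -1.0]
grip_width: 0.005
grip_force: 2.0
time: 8.43
position: [0.4808, 0.0845, 0.2343]
tool_rot: [3.139, -0.11, -0.003]
ft_force: [-3.7, -4.7, -0.7]
grip_width: 0.004
grip_force: 2.1
time: 8.68
position: [0.482, 0.0847, 0.2343]
tool_rot: [3.139, -0.11, -0.005]
ft_force: [-7.4, -5.0, 1.8]
grip_width: 0.01
grip_force: 3.0
```

```bash
python3 -m jog '{"translation":[[0.008,0,0],[0.008,0,0]],"yaw":[0,0],"jaw":[1,1]}'
python3 -m jog '{"translation":[[0.008,0,0],[0.008,0,0]],"yaw":[0,0],"jaw":[1,1]}'
```

```text
time: 8.93
position: [0.4828, 0.0848, 0.2342]
tool_rot: [3.138, -0.11, -0.009]
ft_force: [-8.5, -3.6, 5.2]
grip_width: 0.004
grip_force: 4.8
time: 9.18
position: [0.4836, 0.0849, 0.2341]
tool_rot: [3.138, -0.109, -0.013]
ft_force: [-12.4, -4.8, 8.6]
grip_width: 0.007
grip_force: 6.6
```

```bash
python3 -m jog '{"translation":[[0.012,0,0],[0.012,0,0],[0.012,0,0]],"yaw":[0,0,0],"jaw":[1,1,1]}'
python3 - <<'E'
from h import *
p=wrist();cv2.imwrite('pics/w6.png',cv2.resize(p['pixels'][100:300,300:],None,fx=2,fy=2))
E
```

```text
time: 9.55
position: [0.4849, 0.085, 0.234]
tool_rot: [3.137, -0.108, -0.019]
ft_force: [-17.5, -3.5, 12.3]
grip_width: 0.004
grip_force: 9.2
```

View pics/w6.png

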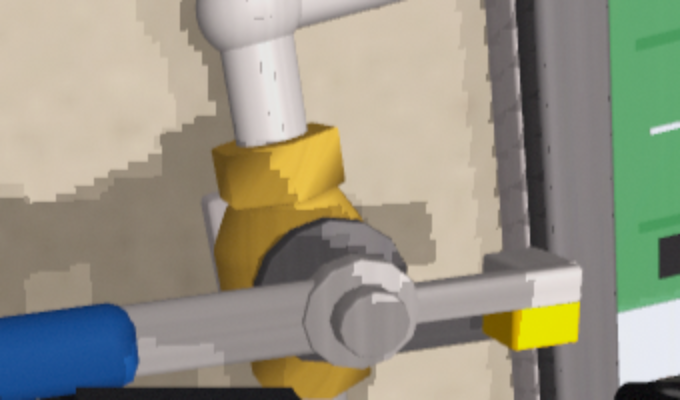

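The tang lies hard on the yellow block at (545,300) in the crop, with no red showing. The push is 17.5 N, so the lever is home. Next I back off, rise and go over the glass.

```bash
python3 -m jog '{"translation":[[-0.1,0,0],[-0.2,0,0],[-0.2,0,-0.2],[-0.2,0,-0.45],[-0.2,0,-0.5],[-0.2,0,-0.5]],"yaw":[0,0,0,0,0,0],"jaw":[1,1,1,1,1,1]}'
python3 - <<'E'
from h import *
b=np.load('b.npy');q=b2w(b,[.03,0,.26])[0];print(q,plan(q,b[2]))
E
```

```text
time: 10.35
position: [0.4492, 0.0881, 0.3356]
tool_rot: [-3.139, 0.109, -0.006]
ft_force: [0.2, -0.3, -1.1]
grip_width: 0.005
grip_force: 0.0
[ 0.54226617 -0.11685912  0.26      ] (array([0.534, 0.991, 0.379]), np.float64(-0.0763), 'heading -0.069')
```

```bash
python3 -m jog '{"translation":[[0.13,0.25,0],[0.26,0.5,0],[0.4,0.75,0],[0.53,0.98,0],[0.53,0.99,0.1],[0.53,0.99,0.1]],"yaw":[-0.025,-0.05,-0.076,-0.076,-0.076,-0.076],"jaw":[1,1,1,1,1,1]}'
python3 - <<'E'
from h import *
b=np.load('b.npy');p=wrist();cv2.imwrite('pics/w7.png',p['pixels'])
g=max(ctrl.silhouettes('glass_plate',p),key=lambda d:d['region'].sum());print(g['p'],g['at'])
h=cv2.cvtColor(p['pixels'],cv2.COLOR_BGR2HSV);G=((h[...,0]>50)&(h[...,0]<80)&(h[...,1]>80)).astype(np.uint8)
c=max(cv2.findContours(G,0,2)[0],key=cv2.contourArea);bp=cv2.boxPoints(cv2.minAreaRect(c));C,S=np.cos(b[2]),np.sin(b[2])
for u in bp:
    d=ray(p,u,.019)[:2]-b[:2];print(u.round(),'bed',np.round([C*d[0]+S*d[1],-S*d[0]+C*d[1]],4))
for X in(.03,.02): q=b2w(b,[X,0,.2012])[0];print(q,plan(q,b[2]))
print(proj(p,b2w(b,box(-.088,.088,-.047,.047,.018,.018)[::2])).round())
E
```

```text
time: 11.1
position: [0.5397, -0.1176, 0.3113]
tool_rot: [-3.127, -0.264, 0.008]
ft_force: [-0.4, 0.2, -1.0]
grip_width: 0.003
grip_force: 0.0
0.83 [314.7, 231.2]
[255. 173.] bed [0.0787 0.0485]
[374. 172.] bed [ 0.0798 -0.0394]
[376. 295.] bed [-0.019  -0.0448]
[257. 297.] bed [-0.0205  0.0522]
[ 0.54226617 -0.11685912  0.2012    ] (array([0.01 , 0.005, 0.563]), np.float64(-0.0), 'heading 0.170')
[ 0.53241115 -0.11855574  0.2012    ] (array([-0.04 ,  0.005,  0.563]), np.float64(-0.0), 'heading 0.170')
[[375. 368.]
 [267. 368.]
 [385. 160.]
 [256. 160.]]
```

View pics/w7.png

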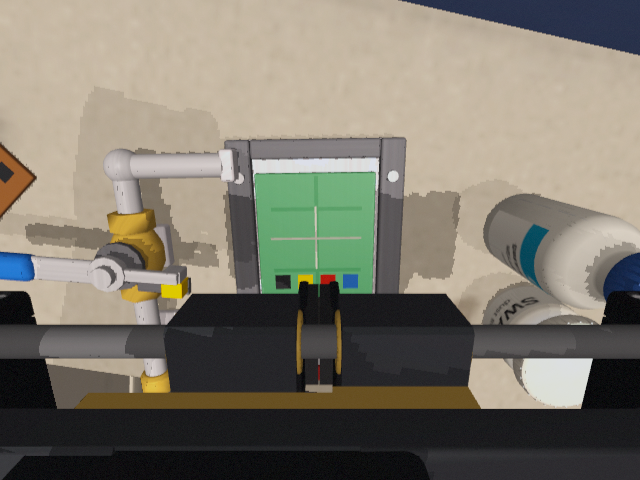

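The glass is green and lies at bed x −20 to +79 mm, so it has about 68 mm to go. The lever is still shut at (20,265). I descend on the middle of the glass.

```bash
python3 -m jog '{"translation":[[0.01,0.005,0.2],[0.01,0.005,0.4],[0.01,0.005,0.5],[0.01,0.005,0.53],[0.01,0.005,0.53]],"yaw":[0,0,0,0,0],"jaw":[1,1,1,1,1]}'
python3 -m jog '{"translation":[[0,0,0.01],[0,0,0.02],[0,0,0.025],[0,0,0.025]],"yaw":[0,0,0,0],"jaw":[1,1,1,1]}'
python3 -m jog '{"translation":[[0,0,0.006],[0,0,0.012],[0,0,0.012]],"yaw":[0,0,0],"jaw":[1,1,1]}'
```

```text
time: 11.82
position: [0.5432, -0.1181, 0.2096]
tool_rot: [3.13, 0.265, 0.002]
ft_force: [-0.6, 0.6, 0.5]
grip_width: 0.005
grip_force: 0.0
time: 12.32
position: [0.5427, -0.1183, 0.2038]
tool_rot: [3.13, 0.265, 0.0]
ft_force: [-0.2, 0.7, -0.3]
grip_width: 0.009
grip_force: 0.0
time: 12.7
position: [0.5428, -0.1183, 0.2017]
tool_rot: [3.13, 0.265, -0.0]
ft_force: [-1.3, -0.6, 4.1]
grip_width: 0.004
grip_force: 1.9
```

```bash
python3 -m jog '{"translation":[[0,0,0.004],[0,0,0.004]],"yaw":[0,0],"jaw":[1,1]}'
```

```text
time: 12.95
position: [0.543, -0.1183, 0.2016]
tool_rot: [3.13, 0.265, 0.001]
ft_force: [-2.4, 0.6, 8.8]
grip_width: 0.007
grip_force: 4.3
```

```bash
python3 -m jog '{"translation":[[-0.025,0,0],[-0.05,0,0],[-0.075,0,0],[-0.1,0,0],[-0.1,0,0]],"yaw":[0,0,0,0,0],"jaw":[1,1,1,1,1]}'
python3 - <<'E'
from h import *
b=np.load('b.npy');p=wrist();cv2.imwrite('pics/w8.png',p['pixels'])
h=cv2.cvtColor(p['pixels'],cv2.COLOR_BGR2HSV);G=((h[...,0]>50)&(h[...,0]<80)&(h[...,1]>80)).astype(np.uint8)
c=max(cv2.findContours(G,0,2)[0],key=cv2.contourArea);x,y,w,hh=cv2.boundingRect(c);C,S=np.cos(b[2]),np.sin(b[2])
for u in((x,y),(x+w,y)):
    d=ray(p,u,.019)[:2]-b[:2];print(u,'rear edge bed',np.round([C*d[0]+S*d[1],-S*d[0]+C*d[1]],4))
E
```

```text
time: 13.58
position: [0.5236, -0.1218, 0.2017]
tool_rot: [3.129, 0.264, 0.004]
ft_force: [-0.2, 0.6, 7.5]
grip_width: 0.006
grip_force: 3.4
(209, 202) rear edge bed [0.0612 0.0481]
(406, 202) rear edge bed [ 0.0609 -0.0407]
```

The glass follows the fingers. I continue.

```bash
python3 -m jog '{"translation":[[-0.025,0,0],[-0.05,0,0],[-0.075,0,0],[-0.1,0,0],[-0.125,0,0],[-0.15,0,0],[-0.175,0,0],[-0.175,0,0]],"yaw":[0,0,0,0,0,0,0,0],"jaw":[1,1,1,1,1,1,1,1]}'
python3 -m jog '{"translation":[[-0.01,0,0],[-0.02,0,0],[-0.03,0,0],[-0.03,0,0]],"yaw":[0,0,0,0],"jaw":[1,1,1,1]}'
python3 - <<'E'
from h import *
b=np.load('b.npy');p=wrist()
h=cv2.cvtColor(p['pixels'],cv2.COLOR_BGR2HSV);G=((h[...,0]>50)&(h[...,0]<80)&(h[...,1]>80)).astype(np.uint8)
c=max(cv2.findContours(G,0,2)[0],key=cv2.contourArea);x,y,w,hh=cv2.boundingRect(c);C,S=np.cos(b[2]),np.sin(b[2])
for u in((x,y),(x+w,y)):
    d=ray(p,u,.019)[:2]-b[:2];print(u,'rear edge bed',np.round([C*d[0]+S*d[1],-S*d[0]+C*d[1]],4))
E
```

```text
time: 14.62
position: [0.4891, -0.1277, 0.2016]
tool_rot: [3.129, 0.264, 0.004]
ft_force: [0.2, 0.2, 7.6]
grip_width: 0.005
grip_force: 3.6
time: 15.12
position: [0.4835, -0.1286, 0.2016]
tool_rot: [3.129, 0.265, 0.005]
ft_force: [1.8, 0.3, 6.4]
grip_width: 0.006
grip_force: 3.1
(209, 201) rear edge bed [0.0211 0.0481]
(406, 201) rear edge bed [ 0.0209 -0.0407]
```

```bash
python3 -m jog '{"translation":[[-0.01,0,0],[-0.02,0,0],[-0.03,0,0],[-0.035,0,0],[-0.035,0,0]],"yaw":[0,0,0,0,0],"jaw":[1,1,1,1,1]}'
python3 -m jog '{"translation":[[-0.006,0,0],[-0.01,0,0],[-0.01,0,0]],"yaw":[0,0,0],"jaw":[1,1,1]}'
cat > g.py <<'E'
from h import *
b=np.load('b.npy');p=wrist();cv2.imwrite('pics/w%d.png'%p['shot'],p['pixels'])
h=cv2.cvtColor(p['pixels'],cv2.COLOR_BGR2HSV);G=((h[...,0]>50)&(h[...,0]<80)&(h[...,1]>80)).astype(np.uint8)
c=max(cv2.findContours(G,0,2)[0],key=cv2.contourArea);x,y,w,hh=cv2.boundingRect(c);C,S=np.cos(b[2]),np.sin(b[2])
for u in((x,y),(x+w,y)):
    d=ray(p,u,.019)[:2]-b[:2];print(p['shot'],u,'rear edge bed',np.round([C*d[0]+S*d[1],-S*d[0]+C*d[1]],4))
E
python3 g.py
python3 -m jog '{"translation":[[-0.006,0,0],[-0.01,0,0],[-0.01,0,0]],"yaw":[0,0,0],"jaw":[1,1,1]}'
python3 g.py
```

```text
time: 15.8
position: [0.4768, -0.1298, 0.2016]
tool_rot: [3.129, 0.265, 0.006]
ft_force: [0.1, 0.6, 6.1]
grip_width: 0.006
grip_force: 2.9
time: 16.18
position: [0.4749, -0.13, 0.2016]
tool_rot: [3.129, 0.265, 0.006]
ft_force: [2.1, 0.3, 5.8]
grip_width: 0.006
grip_force: 2.8
17 (209, 197) rear edge bed [0.0143 0.048 ]
17 (407, 197) rear edge bed [ 0.0141 -0.041 ]
time: 16.6
position: [0.473, -0.1304, 0.2016]
tool_rot: [3.129, 0.265, 0.006]
ft_force: [2.0, 0.0, 6.3]
grip_width: 0.0
grip_force: 2.8
18 (209, 193) rear edge bed [0.0141 0.0479]
18 (407, 193) rear edge bed [ 0.0139 -0.0409]
```

The glass seems to have stopped at the lip, since its rear edge stays put while the tool moves. I confirm with a slightly firmer press and pull.

```bash
python3 -m jog '{"translation":[[0,0,0.004],[-0.006,0,0.004],[-0.012,0,0.004],[-0.018,0,0.004],[-0.018,0,0.004]],"yaw":[0,0,0,0,0],"jaw":[1,1,1,1,1]}'
python3 g.py
```

```text
time: 17.27
position: [0.4703, -0.1308, 0.2016]
tool_rot: [3.129, 0.265, 0.01]
ft_force: [2.5, 1.2, 7.5]
grip_width: 0.003
grip_force: 4.1
19 (208, 188) rear edge bed [0.0141 0.048 ]
19 (407, 188) rear edge bed [ 0.0139 -0.0409]
```

```bash
python3 -m jog '{"translation":[[0,0,-0.02],[0,0,-0.1],[0,0,-0.35],[0,0,-0.6],[0,0,-0.85],[0,0,-1],[0,0,-1]],"yaw":[0,0,0,0,0,0,0],"jaw":[1,1,1,1,1,1,1]}'
python3 -m jog '{"translation":[[-0.2,0,0],[-0.2,0,0],[-0.2,0,0]],"yaw":[0,0,0],"jaw":[1,1,1]}'
python3 g.py
```

```text
time: 18.2
position: [0.4685, -0.1309, 0.4027]
tool_rot: [3.128, 0.264, 0.007]
ft_force: [-0.5, 0.2, 0.2]
grip_width: 0.001
grip_force: 0.0
time: 18.58
position: [0.4286, -0.1376, 0.3991]
tool_rot: [-3.13, -0.264, 0.001]
ft_force: [0.3, 0.6, 0.4]
grip_width: 0.005
grip_force: 0.0
20 (267, 114) rear edge bed [0.0139 0.0477]
20 (362, 114) rear edge bed [ 0.0136 -0.041 ]
```

View pics/w20.png

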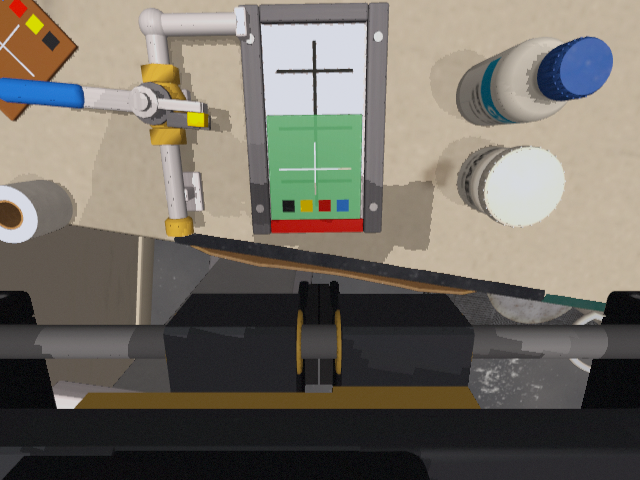

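The glass front edge meets the red lip at row 219 with no gap. The lever is across the pipe with its tang on the block at (198,113), and the bystanders stand undisturbed. I hand in.

```bash
python3 -c "
from bench import ctrl
print(ctrl.close_job())"
```

```text
the job is handed in; nothing more can be done
None
```

The vacuum lever is shut hard on its stop, the green glass plate lies flat against the red lip, the tape roll, bottle and jar were left alone, and the job was handed in at about 19 s of the 69 s allowed.

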